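Index the filter turret and lock it

TASK

Turn the filter turret clockwise by its black knob, counting the clicks, until filter five (counting the white-ringed open window as zero) rests seated under the lamp bridge; do not run past it. Then press the red lock plunger down gently until it is fully home. Hold the knob without squeezing it hard, and leave the other things on the bench where they are.

Things in the scene. Friction and masses are not known exactly. Their poses are not given: they have to be found in the camera images.
- turret_stand: the fixed instrument stand: a round white base 208 mm across with a blue band, 41 mm tall; origin on the turret's axis at the worktop, z up, +x to its white rear column and lamp bridge (78 mm tall), under which lies the gate; -y to its side post with the lock (72 mm tall)
- turret (a joint): turret angle (of the disc, not the knob), rad, growing clockwise seen from above. It clicks every 0.5236 rad (30 deg) and, let go (unless just midway), is pulled into the nearest click. At n x 0.5236 station n is at the gate: 0 the white-ringed open window, five at 2.618; clockwise brings the next number. Pushing it out of a click takes about 0.25 N m. It starts at station 1, 2 or 3
- gate (a point): the gate: fixed point under the lamp bridge at the disc's top, 56 mm from the turret's axis, where the chosen window must come. The turret is a steel disc 164 mm across, top 52 mm up, with a toothed rim 62 mm up, and 12 round windows in it, each 25 mm, 30 deg apart: the white-ringed open one and eleven grey filters, darker from one to the next
- knob (a point): middle of the round black knob that turns the turret: 44 mm across, 28 mm tall, upright on the turret's axis, its middle 112 mm and top 126 mm above the worktop. Its coupling is worn: it turns freely through up to 0.5 rad before it takes the turret along. Thin-walled: more than 22 N a finger damages it, while too light a grip slips on it
- lock (a joint): travel of the lock plunger, m: 0 up, growing downward, 0.012 fully home at a hard stop. Friction of about 4 N holds it where it is left. Its pin goes into a gap in the turret's rim and is stopped by a tooth, about 3 mm down, when the turret does not sit in a click. Pressing with more than 25 N damages it
- lock_top (a point): top centre of the lock's round red button, 24 mm across, moving with it; 91 mm above the worktop when up, 79 mm when home; 84 mm from the turret's axis on the stand's -y side
- beaker: bystander: glass beaker, 54 mm across, 70 mm tall; origin at its underside
- red_vial: bystander: glass vial with white cap and red band, 27 mm across, 72 mm tall; origin at its underside
- black_vial: bystander: glass vial with black cap, 22 mm across, 58 mm tall; origin at its underside
- slide_box: bystander: small white and red carton, 34 x 82 x 30 mm; origin at its underside
- ph_strips: bystander: small white and yellow carton, 30 x 66 x 22 mm; origin at its underside
- tape_roll: bystander: yellow tape roll, 59 mm across, 19 mm tall; origin at its underside

How it is judged:
On the way:
1. the turret rests at station five, the knob let go, with the lock still up (value of joint turret between 2.558 and 2.678 rad and value of joint lock below 0.003 m and contact force between the fingers and turret_stand below 0.1 N), for 0.3 s.
At the end, for the whole second after the job is handed in: Turret within 0.06 rad of station five (2.618 rad), lock plunger pressed at least 10.5 mm of its 12 mm, every bystander within 20 mm of where it stood (value of joint turret between 2.558 and 2.678 rad and value of joint lock above 0.0105 m and distance of each of beaker, red_vial, black_vial, slide_box, ph_strips, tape_roll from where it was at the start of the episode below 0.02 m); the robot touches nothing.
It fails at once if the turret is run past station five (more than half a click) (value of joint turret above 2.9 rad).
It fails at once if the lock is pressed more than 5 mm at another station (value of joint lock above 0.005 m and not (value of joint turret between 2.558 and 2.678 rad)).
It fails at once if the knob is squeezed or forced: both fingers together over 50 N (contact force between the fingers and turret_stand above 50 N and value of joint lock below 0.001 m).
It fails at once if the lock plunger is pressed with over 25 N (contact force between anything else and turret_stand above 25 N and value of joint lock above 0.001 m).
It also fails if it takes over 54 s, if anything falls off the work surface, if the arm or the gripper's body presses on something with over 40 N, if the wrist force passes 120 N, or if a joint passes its speed limit or range.

ROBOT

A 6-joint arm with a two-finger parallel gripper is mounted at the origin on a cart in front of the work surface, level with it; the furniture and walls round the work are solid. World frame = base frame: x ahead of the robot, y to its left, z up, the work surface at z = 0. Lengths are in m, angles in rad, forces in N, time in s.
With the tool pointing down it reaches from about 0.375 to 0.925 m from the base axis. Payload 5.7 kg.
Tool frame: the origin (TCP) lies midway between the tips of the shut fingers; the grasp point (between the pads) lies 19 mm behind it; z points along the fingers, x is the direction in which the jaws open and shut, and the axes are right-handed (so a half turn about z gives the same grasp; the last joint's range is limited). The gripper opens to 88 mm and grips with 3 to 60 N. Pads are 20 mm wide; open, the fingers measure 115 mm over their backs; the gripper's body (75 mm by 178 mm) begins 61 mm behind the grasp point.
Start: joints at [1.202, 0.359, 1.51, -0, 1.272, -0.115], TCP at [0.151, 0.581, 0.223] pointing down, gripper open.
Joint ranges: [-2.97, 2.97], [-1.01, 2.36], [0.21, 2.38], [-0.96, 4.11], [0.2, 2.71], [-2.98, 2.98]. Speed limits (rad/s): [2.39, 2.39, 3.14, 3.14, 3.14, 3.14].

INTERFACE

Orientations are given as a unit quaternion [x, y, z, w].
In Python, from bench import move_ptp, servo_line, goto_joints, move_gripper, sleep, inverse_kinematics, capture, PlanningError, close_job, spot_in, silhouettes, current_clock, current_joint_pos, current_qvel, current_joint_torque, current_position, current_orientation, current_force, current_torque, current_finger_gap gives the robot as it stands. Calls block until the motion is done:
- move_ptp(position, orientation): joint-space move of the TCP to a pose.
- servo_line(position, orientation=None, rate=0.15, contact_N=None): straight line of the TCP; orientation=None keeps the orientation; rate is the mean speed in m/s. With contact_N (N) it stops when the force on the tool has changed by that much, and returns True; else False.
- goto_joints(angles): joint-space move.
- move_gripper(opening): finger opening in m; the grip force is fixed at half the most; returns when the fingers have stopped.
- sleep(seconds).
- inverse_kinematics(position, orientation): joint angles nearest the present ones, or None.
- capture(name): name is "side" or "top" or "wrist"; returns a dict with "image" (384x512x3 uint8, blue, green, red), "range_z" (384x512 float32, m along the optical axis (not along the pixel's ray), 0 where there is no reading), "intrinsics" (3x3 intrinsics, pixels), "R" (3x3) and "t" (3): a world point X has camera coordinates R X + t. Camera axes: x right, y down, z forward; pixel columns grow to the right and rows downward; lengths in m; the calibration is good to about 2 mm. A picture is of the moment at which its call begins.
A pose or a line that the arm cannot do raises PlanningError and nothing moves.
- close_job(): hands the job in, once; it reports no verdict.
Trained networks look in the newest picture that a camera, given by its name, has taken for a name from the list of things; names that differ only in an ending like _2 or _b are one class to them, and where a whole thing is asked for, a point or a joint stands for the part that bears it (a point fixed in the world has none). Each returns a list of dicts, best first, with "conf" (0 to 1); they miss things now and then, are a little off and sometimes report something else, mostly with a low value. They report only what shows in the picture. A call takes as long as a camera call.
- spot_in(camera, query): "xy" ([column, row] in pixels, amid what is visible of it).
- silhouettes(camera, query): "region" (384x512 bool, what is visible of it) and "xy" ([column, row] in pixels, amid what is visible of it).
Readings, each from a call of its own:
- current_clock(): time.
- current_joint_pos(): joint angles.
- current_qvel(): joint speeds.
- current_joint_torque(): joint torques, N m.
- current_position(): TCP position.
- current_orientation(): TCP orientation.
- current_force(): force on the tool from outside, world axes, zero at the start.
- current_torque(): the same for the moment, N m.
- current_finger_gap(): finger opening in m.
Only numpy, scipy, OpenCV 4.12 (cv2) and the standard library are available. Lean on these libraries where they do the work, as an engineer would, in place of code of your own. Each camera call takes 0.05 s, during which the arm holds its last target.

## Working session

There is one attempt and no reset: what is moved stays moved. The work goes in short steps, each a Python script; the robot and the scene stay as the last script left them, time stands still between calls to the robot, and variables do not carry over. Pictures are saved under pics/ and viewed, and the job is handed in when it is done.

```bash
ls; mkdir -p pics; python3 - <<'E'
from bench import *
import cv2
for n in ["side","top","wrist"]:
    c=capture(n); cv2.imwrite(f"pics/a_{n}.png",c["image"])
    print(n,c["intrinsics"].tolist(),c["R"].round(3).tolist(),c["t"].round(3).tolist())
    for q in ["turret_stand","knob","lock_top","turret"]:
        print(q,[(round(d["conf"],2),[round(float(v)) for v in d["xy"]]) for d in spot_in(n,q)][:3])
print(current_clock(),current_position(),current_orientation(),current_force(),current_finger_gap())
E
```

```text
pics
side [[416.0615935128969, 0.0, 255.54930758923206], [0.0, 416.0615935128969, 190.29634572904118], [0.0, 0.0, 1.0]] [[-0.947, 0.322, -0.0], [0.186, 0.547, -0.816], [-0.263, -0.773, -0.578]] [0.561, -0.008, 1.434]
turret_stand [(0.71, [237, 204]), (0.62, [310, 284])]
knob [(0.73, [245, 180])]
lock_top []
turret [(0.9, [247, 193]), (0.31, [311, 285])]
top [[479.5322214869205, 0.0, 263.52628669502604], [0.0, 479.5322214869205, 182.66238637523648], [0.0, 0.0, 1.0]] [[-0.005, -1.0, -0.007], [-0.987, 0.006, -0.16], [0.16, 0.006, -0.987]] [-0.023, 0.574, 1.428]
turret_stand [(0.64, [280, 172])]
knob [(0.76, [284, 173]), (0.53, [280, 173])]
lock_top []
turret [(0.69, [285, 179])]
wrist [[297.00057624053596, 0.0, 256.9247331052872], [0.0, 297.00057624053596, 191.46018048576875], [0.0, 0.0, 1.0]] [[0.251, 0.968, -0.0], [0.939, -0.243, 0.243], [0.235, -0.061, -0.97]] [-0.6, -0.03, 0.389]
turret_stand []
knob []
lock_top []
turret []
0.75 [0.15065987 0.58075081 0.22264704] [ 7.90916206e-01  6.11924467e-01 -3.10033212e-05  2.40394435e-05] [-0.13348577 -0.46114111 -0.25765768] 0.08780010976932018
```

View pics/a_side.png

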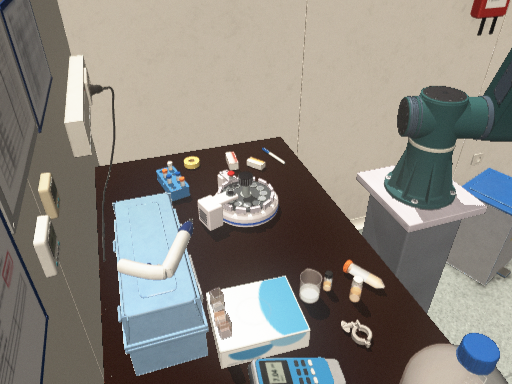

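View pics/a_top.png

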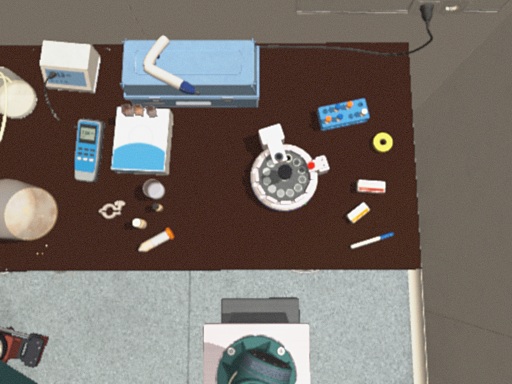

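```bash
cat > h.py <<'E'
from bench import *
import cv2, numpy as np
def ray_z(c,px,z):
    K=c["intrinsics"];R=c["R"];t=c["t"]
    d=R.T@np.linalg.solve(K,np.array([px[0],px[1],1.])); o=-R.T@t
    return o+d*(z-o[2])/d[2]
def proj(c,X):
    p=c["intrinsics"]@(c["R"]@np.asarray(X,float)+c["t"]); return p[:2]/p[2]
def cloud(c):
    z=c["range_z"];v,u=np.mgrid[:384,:512]
    K=c["intrinsics"]
    P=np.stack([(u-K[0,2])/K[0,0]*z,(v-K[1,2])/K[1,1]*z,z],-1)
    W=(P-c["t"])@c["R"]; W[z==0]=np.nan
    return W
E
python3 - <<'E'
from h import *
c=capture("top"); 
for q in ["knob","lock","turret_stand"]:
    print(q,[(round(d["conf"],2),d["region"].sum(),np.round(d["xy"],1)) for d in silhouettes("top",q)][:3])
W=cloud(c)
hsv=cv2.cvtColor(c["image"],cv2.COLOR_BGR2HSV)
# knob points at z ~0.126
s=W[120:220,240:335]; 
m=(abs(s[...,2]-.126)<.006); print("knob top",np.nanmean(s[m],0),np.ptp(s[m],axis=0),m.sum())
im=c["image"][120:220,240:335].astype(int)
red=(im[...,2]>150)&(im[...,1]<90)&(im[...,0]<90)
print("red",np.nanmedian(s[red],0),red.sum())
m=(abs(s[...,2]-.078)<.008); 
print("table", np.nanmedian(W[200:240,200:230,2]))
cv2.imwrite("pics/b.png",cv2.resize(c["image"][115:220,235:340],None,fx=5.7,fy=5.7,interpolation=cv2.INTER_CUBIC))
E
```

```text
knob [(0.77, np.int64(200), array([283.6, 174.3])), (0.5, np.int64(76), array([154.5, 205. ]))]
lock []
turret_stand [(0.75, np.int64(4114), array([279.1, 172.6]))]
knob top [ 0.59548898 -0.08898448  0.12578453] [0.04196163 0.04382879 0.01177145] 175
red [ 0.61961309 -0.16649882  0.09087092] 34
table -0.00031690827241291343
```

View pics/b.png

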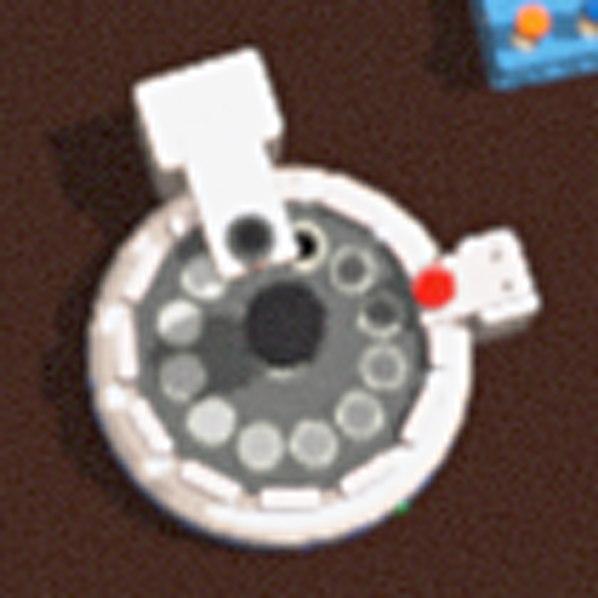

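```bash
cat >> h.py <<'E'
from scipy.spatial.transform import Rotation as Ro
KN=np.array([0.5955,-0.089])
E
python3 - <<'E'
from h import *
q=current_orientation()
for a in [0,-.8,-1.6]:
    o=(Ro.from_quat(q)*Ro.from_euler('z',a)).as_quat()
    print(a,np.round(inverse_kinematics([*KN,.26],o),3),np.round(inverse_kinematics([*KN,.095],o),3),Ro.from_quat(o).as_matrix()[:,0].round(2))
o=(Ro.from_quat(q)*Ro.from_euler('z',-.8)).as_quat()
move_ptp([*KN,.26],o)
print(current_clock(),current_joint_pos().round(3),current_position())
c=capture("wrist"); cv2.imwrite("pics/c.png",c["image"]); 
c=capture("top"); cv2.imwrite("pics/c2.png",cv2.resize(c["image"][115:220,235:340],None,fx=5.7,fy=5.7,interpolation=cv2.INTER_CUBIC))
E
```

```text
0 [-0.263  0.332  1.456 -0.     1.354 -1.58 ] [-0.263  0.498  1.638 -0.     1.006 -1.58 ] [ 0.25  0.97 -0.  ]
-0.8 [-0.263  0.332  1.456 -0.     1.354 -2.38 ] [-0.263  0.498  1.638 -0.     1.006 -2.38 ] [-0.52  0.85 -0.  ]Traceback (most recent call last):
  File "<stdin>", line 5, in <module>
    return _wrapfunc(a, 'round', decimals=decimals, out=out)
    return _wrapit(obj, method, *args, **kwds)
    result = getattr(arr, method)(*args, **kwds)
TypeError: unsupported operand type(s) for *: 'NoneType' and 'float'
```

```bash
python3 - <<'E'
from h import *
q=current_orientation()
o=(Ro.from_quat(q)*Ro.from_euler('z',-.4)).as_quat()
move_ptp([*KN,.26],o)
print(current_clock(),current_joint_pos().round(3),current_position())
c=capture("wrist"); cv2.imwrite("pics/c.png",c["image"]); 
print(spot_in("wrist","knob"),spot_in("wrist","lock_top"))
print(proj(c,[*KN,.126]),proj(c,[.6196,-.1665,.091]))
E
```

```text
3.7833 [-0.262  0.331  1.457  0.     1.354 -1.98 ] [ 0.59555184 -0.08821177  0.25997277]
[{'xy': [252.6, 185.5], 'conf': 0.64}] [{'xy': [183.9, 188.5], 'conf': 0.53}]
[256.14900561 182.79405342] [186.13557415 186.88916085]
```

View pics/c.png

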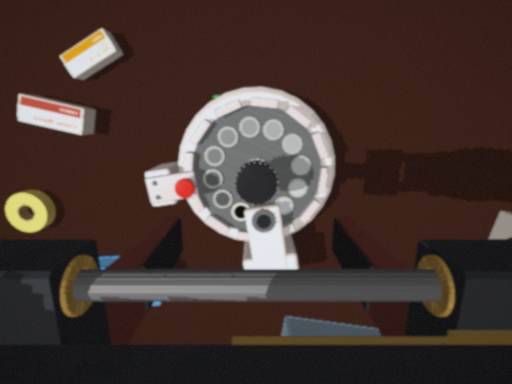

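```bash
python3 - <<'E'
from h import *
for n in ["wrist","top"]:
    c=capture(n)
    W=cloud(c); m=(abs(W[...,2]-.126)<.005)&(np.hypot(W[...,0]-KN[0],W[...,1]-KN[1])<.03)
    p=W[m][:,:2]; print(n,m.sum(),p.mean(0),(p.min(0)+p.max(0))/2,np.ptp(p,axis=0))
    (cx,cy),r=cv2.minEnclosingCircle(p.astype(np.float32)); print(cx,cy,r)
    im=c["image"].astype(int); red=(im[...,2]>120)&(im[...,1]<.4*im[...,2])&(im[...,0]<.4*im[...,2])&(abs(W[...,2]-.091)<.006)&(np.hypot(W[...,0]-KN[0],W[...,1]-KN[1])<.12)
    print("red",W[red].mean(0),np.ptp(W[red],axis=0))
    # stand-out: base rim circle z~.041
    m=(abs(W[...,2]-.062)<.003)&(np.hypot(W[...,0]-KN[0],W[...,1]-KN[1])<.1)&(np.hypot(W[...,0]-KN[0],W[...,1]-KN[1])>.06)
    q=W[m]; A=np.c_[2*q[:,:2],np.ones(len(q))]; s=np.linalg.lstsq(A,(q[:,:2]**2).sum(1),rcond=None)[0]; print("rim",s[:2],m.sum())
    if n=="wrist":
        # orthorectified top-down view at z=.052
        psi=np.radians(17.3); S=600; sc=.2/S
        u,v=np.meshgrid((np.arange(S)-S/2)*sc,(np.arange(S)-S/2)*sc)
        X=np.stack([KN[0]-v,KN[1]-u,np.full_like(u,.052)],-1)
        P=(X@c["R"].T+c["t"])@c["intrinsics"].T; P=(P[...,:2]/P[...,2:]).astype(np.float32)
        r=cv2.remap(c["image"],P[...,0],P[...,1],cv2.INTER_CUBIC)
        r=cv2.convertScaleAbs(r,alpha=1.4)
        for k in range(12):
            a=psi+k*np.pi/6
            x,y=np.array([np.cos(a),np.sin(a)])*.056
            cv2.circle(r,(int(S/2-y/sc),int(S/2-x/sc)),2,(0,255,0),-1)
            x,y=np.array([np.cos(a),np.sin(a)])*.035
            cv2.putText(r,str(k),(int(S/2-y/sc)-6,int(S/2-x/sc)+6),0,.5,(0,255,255),1)
        cv2.imwrite("pics/d.png",r)
E
```

```text
wrist 1428 [ 0.59624197 -0.08942346] [ 0.59703094 -0.08948159] [0.04513595 0.04515207]
0.5971896648406982 -0.0893557220697403 0.022975130006670952
red [ 0.62103896 -0.16791982  0.09079058] [0.02122049 0.02023083 0.00514598]
rim [ 0.59685477 -0.08940582] 2216
top 143 [ 0.59404422 -0.08935973] [ 0.59270179 -0.08836453] [0.036959   0.04377835]
0.5951039791107178 -0.08904004842042923 0.02268494851887226<stdin>:8: RuntimeWarning: Mean of empty slice.
  ret = um.true_divide(
Traceback (most recent call last):
ValueError: zero-size array to reduction operation maximum which has no identity
```

View pics/d.png

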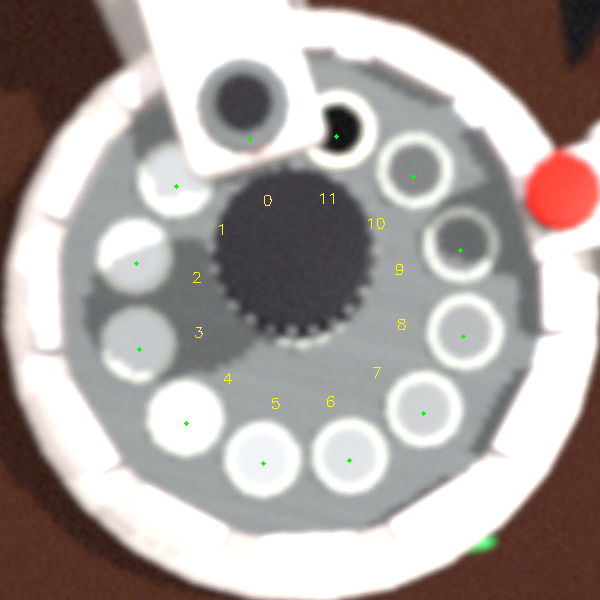

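```bash
python3 - <<'E'
from h import *
K=np.array([.5965,-.0893])
o=current_orientation(); x=Ro.from_quat(o).as_matrix()[:,0]; print(x.round(3))
move_ptp([*K,.15],o)
servo_line([*K,.098],rate=.08)
move_gripper(.056); sleep(.2)
f0=current_force(); print(current_clock(),current_position(),current_finger_gap(),f0)
g0=current_finger_gap()
for s in (1,-1):
    c=np.array([*K,.098])
    hit=servo_line(c+s*.011*x,rate=.02,contact_N=6)
    p=current_position()
    for _ in range(3): print(s,hit,((p-c)@x).round(5),current_finger_gap()-g0,((current_force()-f0)@x).round(2)); sleep(.05)
    servo_line(c,rate=.04)
print(current_clock(),current_force()-f0)
E
```

```text
[-0.146  0.989 -0.   ]
6.225 [ 0.59649973 -0.08930888  0.09797837] 0.056070589321486154 [-1.11036572 -0.2848827   0.21507199]
1 True 0.0064 -0.0005859362847101465 -1.68
1 True 0.0064 -6.901871018522021e-05 -2.71
1 True 0.0064 4.5273401757653375e-05 -2.32
-1 True -0.00573 3.0016070234464842e-05 0.85
-1 True -0.00573 -0.00015707374547092867 0.57
-1 True -0.00573 -0.0005137821694273723 1.03
7.9667 [ 1.07368381  0.25343121 -0.15968019]
```

```bash
python3 - <<'E'
from h import *
o=current_orientation(); x=Ro.from_quat(o).as_matrix()[:,0]
K=np.array([.5965,-.0893,.098])+.00033*x
servo_line(K+.0055*x,rate=.04); f0=np.mean([current_force() for _ in range(1)],0)
def rd():
    F=[];G=[]
    for _ in range(5): F.append((current_force()-f0)@x);G.append(current_finger_gap());sleep(.02)
    return round(np.mean(F),2),round(np.mean(G)*1000,2)
print(rd())
for g in [.0555,.055,.0545,.054,.0535,.053,.052]:
    move_gripper(g); r=rd(); print(g,r,((current_position()-K)@x).round(5),round(current_clock(),2))
    if abs(r[0])>14: break
move_gripper(.058); print(rd())
servo_line(K,rate=.04)
E
```

```text
(np.float64(0.41), np.float64(56.08))
0.0555 (np.float64(0.48), np.float64(55.59)) 0.00544 8.64
0.055 (np.float64(0.26), np.float64(54.94)) 0.00549 8.94
0.0545 (np.float64(-0.62), np.float64(54.35)) 0.00531 9.24
0.054 (np.float64(-2.54), np.float64(54.19)) 0.00515 9.54
0.0535 (np.float64(-4.77), np.float64(53.48)) 0.00498 9.84
0.053 (np.float64(-5.4), np.float64(53.2)) 0.00473 10.14
0.052 (np.float64(-7.59), np.float64(52.05)) 0.00432 10.45
(np.float64(0.31), np.float64(57.92))
```

```bash
cat >> h.py <<'E'
def st(n=4):
    T=[];F=[];G=[]
    for _ in range(n): T.append(current_torque()[2]);F.append(current_force());G.append(current_finger_gap());sleep(.015)
    return round(np.mean(T),3),np.mean(F,0).round(1).tolist(),round(np.mean(G)*1000,2)
def turn(j,verbose=True):
    q=current_joint_pos().copy(); q[:5]=TQ; q[5]=j; goto_joints(q)
E
python3 - <<'E'
from h import *
o=current_orientation(); x=Ro.from_quat(o).as_matrix()[:,0]
for g in [.046,.0445,.044,.0436,.0433]:
    move_gripper(g); print(g,st(8))
q=current_joint_pos().copy(); np.save("tq.npy",q); print(q.round(3),current_clock())
for i in range(8):
    q[5]+=.1; goto_joints(q); print(round(q[5],3),st(),round(current_clock(),2))
E
```

```text
0.046 (np.float64(0.004), [-0.1, -0.1, 0.0], np.float64(45.98))
0.0445 (np.float64(-0.009), [0.1, 0.0, -0.1], np.float64(44.47))
0.044 (np.float64(-0.015), [-0.0, 0.2, -0.4], np.float64(44.03))
0.0436 (np.float64(0.002), [-0.0, -0.0, -0.2], np.float64(43.8))
0.0433 (np.float64(0.009), [0.2, 0.2, 0.1], np.float64(43.7))
[-0.262  0.497  1.63  -0.     1.018 -1.98 ] 13.15
-1.88 (np.float64(-0.024), [0.3, 0.2, 0.4], np.float64(43.72)) 13.47
-1.78 (np.float64(-0.013), [-0.1, 0.0, -0.2], np.float64(43.72)) 13.78
-1.68 (np.float64(0.101), [-0.1, 0.2, -0.2], np.float64(43.81)) 14.1
-1.58 (np.float64(0.165), [-0.2, 0.1, 0.5], np.float64(43.69)) 14.42
-1.48 (np.float64(-0.005), [0.1, -0.4, 0.5], np.float64(43.44)) 14.73
-1.38 (np.float64(-0.01), [-0.2, -0.3, 0.6], np.float64(43.77)) 15.05
-1.28 (np.float64(-0.014), [0.2, -0.5, 0.2], np.float64(43.63)) 15.37
-1.18 (np.float64(0.082), [0.5, -0.3, -0.4], np.float64(43.66)) 15.68
```

```bash
python3 - <<'E'
from h import *
q=np.load("tq.npy"); q[5]=-1.18
for i in range(5):
    q[5]+=.08; goto_joints(q); print(round(q[5],3),st(),round(current_clock(),2))
np.save("tq.npy",q)
c=capture("wrist"); cv2.imwrite("pics/e.png",c["image"])
c=capture("side"); cv2.imwrite("pics/e2.png",cv2.resize(c["image"][140:240,180:300],None,fx=6,fy=6,interpolation=cv2.INTER_CUBIC))
E
```

```text
-1.1 (np.float64(0.123), [0.3, -0.8, -1.1], np.float64(43.5)) 16.0
-1.02 (np.float64(0.102), [0.7, -1.0, -1.2], np.float64(43.71)) 16.32
-0.94 (np.float64(-0.002), [0.7, -1.6, -1.4], np.float64(43.84)) 16.63
-0.86 (np.float64(-0.006), [0.5, -1.9, -1.6], np.float64(43.73)) 16.95
-0.78 (np.float64(0.024), [0.8, -2.4, -1.7], np.float64(43.55)) 17.27
```

View pics/e.png

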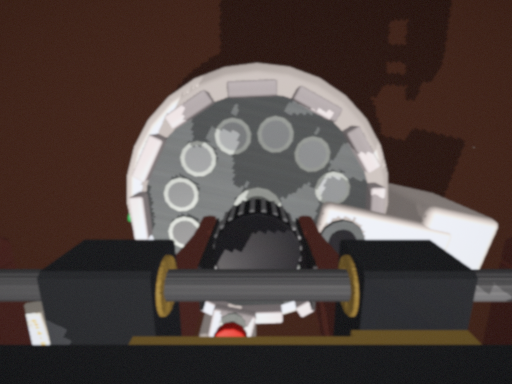

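View pics/e2.png

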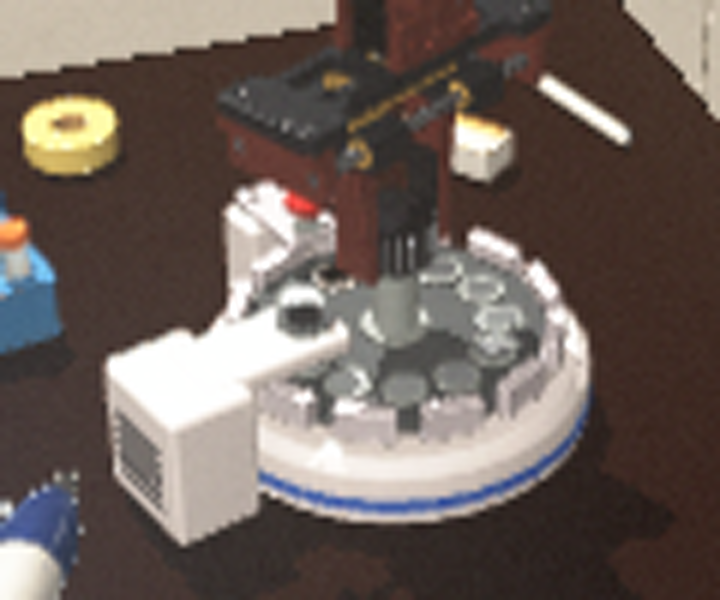

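```bash
cat > ang.py <<'E'
from h import *
K2=np.array([.5968,-.0893]); PSI=np.arctan2(.621-.5968,.168-.0893)
def ortho(c,fn,S=560):
    sc=.2/S
    u,v=np.meshgrid((np.arange(S)-S/2)*sc,(np.arange(S)-S/2)*sc)
    X=np.stack([K2[0]-v,K2[1]-u,np.full_like(u,.052)],-1)
    P=(X@c["R"].T+c["t"])@c["intrinsics"].T; P=(P[...,:2]/P[...,2:]).astype(np.float32)
    r=cv2.remap(c["image"],P[...,0],P[...,1],cv2.INTER_CUBIC); r=cv2.convertScaleAbs(r,alpha=1.3)
    for k in range(12):  # label = click position clockwise of gate
        a=PSI-k*np.pi/6
        x,y=np.array([np.cos(a),np.sin(a)])*.056
        cv2.circle(r,(int(S/2-y/sc),int(S/2-x/sc)),2,(0,255,0),-1)
        x,y=np.array([np.cos(a),np.sin(a)])*.072
        cv2.putText(r,str(k),(int(S/2-y/sc)-6,int(S/2-x/sc)+6),0,.6,(0,0,255),2)
    cv2.imwrite(fn,r)
if __name__=="__main__":
    import sys
    ortho(capture(sys.argv[1]),sys.argv[2])
E
python3 ang.py side pics/f.png
```

```text
(no output)
```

View pics/f.png

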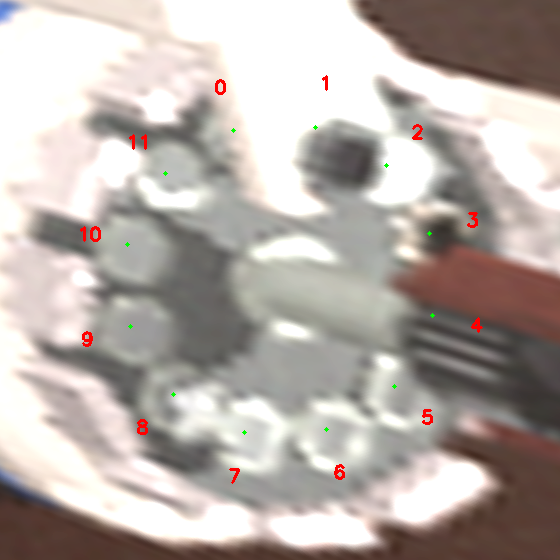

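```bash
python3 - <<'E'
from h import *
q=np.load("tq.npy")
pk=0;n=0
while q[5]<-.30:
    q[5]+=.06; goto_joints(q); s=st(); print(round(q[5],3),s,round(current_clock(),2))
    pk=max(pk,s[0])
    if pk>.08 and s[0]<.03: print("click"); break
np.save("tq.npy",q)
E
python3 ang.py side pics/g.png
```

```text
-0.72 (np.float64(-0.017), [0.8, -2.4, -1.9], np.float64(43.78)) 17.73
-0.66 (np.float64(0.11), [0.5, -3.3, -1.9], np.float64(43.63)) 18.05
-0.6 (np.float64(0.126), [0.4, -3.0, -1.7], np.float64(43.7)) 18.37
-0.54 (np.float64(0.163), [0.4, -3.4, -2.0], np.float64(43.72)) 18.68
-0.48 (np.float64(0.048), [0.7, -3.5, -1.7], np.float64(43.68)) 19.0
-0.42 (np.float64(0.008), [0.0, -3.9, -1.6], np.float64(43.6)) 19.32
click
```

View pics/g.png

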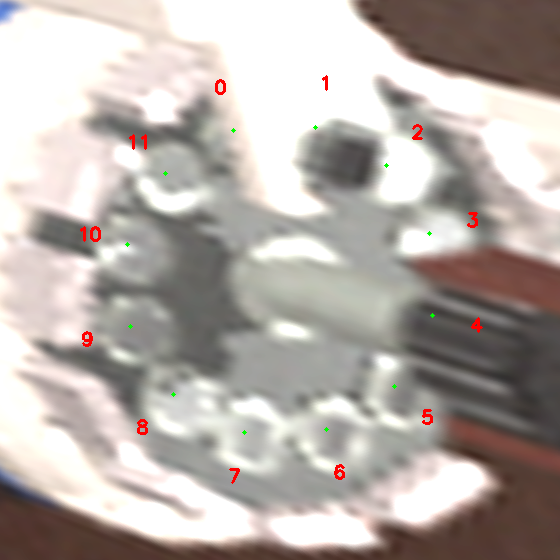

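Open window has moved from position 3 to the hidden position 4 (white filter now at 3): station 4. One more click.

```bash
python3 - <<'E'
from h import *
q=np.load("tq.npy")
pk=0
while q[5]<.22:
    q[5]+=.05; goto_joints(q); s=st(); print(round(q[5],3),s,round(current_clock(),2))
    pk=max(pk,s[0])
    if pk>.1 and s[0]<.03: print("click"); break
np.save("tq.npy",q)
E
python3 ang.py side pics/i.png
```

```text
-0.37 (np.float64(0.007), [0.1, -4.1, -1.3], np.float64(43.74)) 19.68
-0.32 (np.float64(0.003), [0.2, -3.7, -1.3], np.float64(43.74)) 20.0
-0.27 (np.float64(-0.012), [0.2, -4.2, -0.8], np.float64(43.65)) 20.32
-0.22 (np.float64(-0.021), [-0.3, -4.1, -0.8], np.float64(43.66)) 20.63
-0.17 (np.float64(0.091), [-0.3, -4.1, -1.1], np.float64(43.76)) 20.95
-0.12 (np.float64(0.085), [-0.7, -4.4, -0.8], np.float64(43.76)) 21.27
-0.07 (np.float64(0.146), [-1.1, -4.7, -0.4], np.float64(43.84)) 21.58
-0.02 (np.float64(0.134), [-1.1, -4.7, -0.2], np.float64(43.76)) 21.9
0.03 (np.float64(0.104), [-0.9, -4.6, 0.2], np.float64(43.7)) 22.22
0.08 (np.float64(-0.013), [-1.8, -5.0, 0.4], np.float64(43.57)) 22.53
click
```

View pics/i.png

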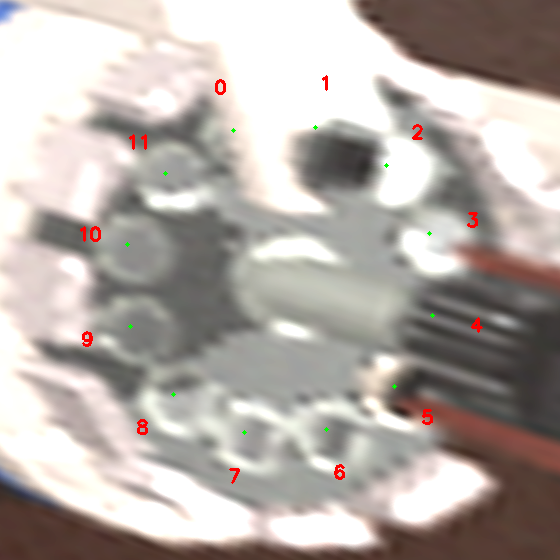

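```bash
python3 - <<'E'
from h import *
move_gripper(.060); sleep(.4); print(st(),current_clock())
p=current_position(); servo_line([p[0],p[1],.20],rate=.12); print(current_clock())
# orientation for look: same as the earlier look
print(current_joint_pos().round(3))
from ang import ortho
c=capture("wrist"); cv2.imwrite("pics/k.png",c["image"]); ortho(c,"pics/k2.png")
c=capture("side"); ortho(c,"pics/k3.png")
E
```

```text
(np.float64(0.019), [-0.2, 0.1, -0.1], np.float64(60.04)) 23.5333
24.5333
[-0.262  0.386  1.529 -0.     1.231  0.08 ]
```

View pics/k2.png

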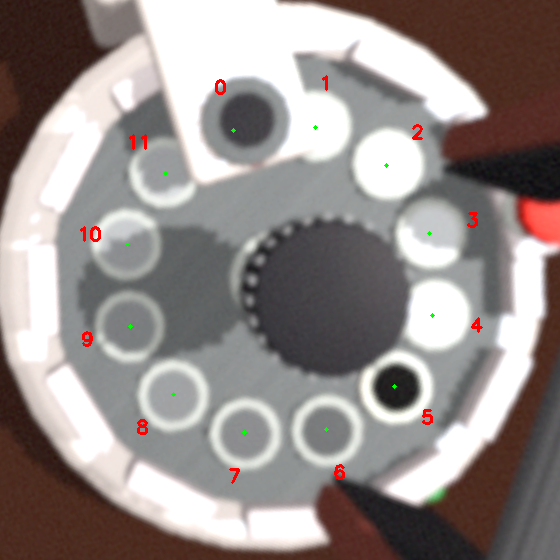

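View pics/k3.png

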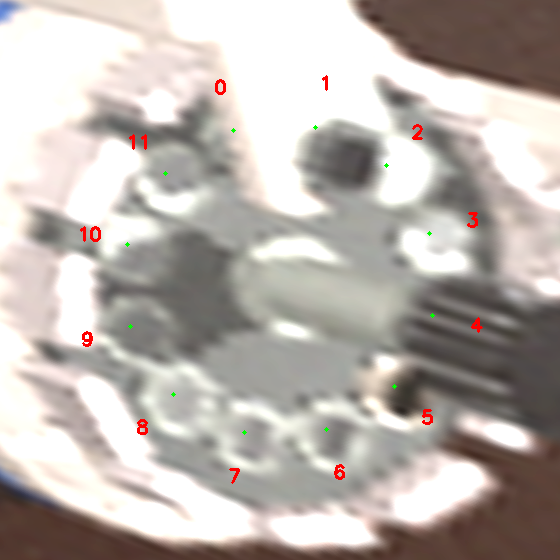

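```bash
python3 - <<'E'
from h import *
L=[.6214,-.169]
move_gripper(0.0)
servo_line([*L,.16],rate=.1)
f0=current_force(); print(current_position(),f0,current_finger_gap(),current_clock())
servo_line([*L,.098],rate=.05); print(current_force()-f0)
for z in [.088,.085,.082,.080,.0785,.0775]:
    h=servo_line([*L,z],rate=.012,contact_N=11); print(z,h,current_position()[2].round(4),(current_force()-f0).round(1),round(current_clock(),2))
    if h: break
E
```

```text
[ 0.62135508 -0.16859536  0.16024933] [-0.68600752  1.22148056 -0.24764809] 0.0004142551839817294 26.7
[ 0.5753125  -1.81388014  0.93954623]
0.088 False 0.0881 [-0.1 -1.2  2.5] 29.07
0.085 False 0.0847 [ 0.2 -1.1  1.9] 29.48
0.082 False 0.0817 [ 0.5 -0.4  1.2] 29.88
0.08 False 0.0799 [ 0.3 -2.   1.1] 30.19
0.0785 True 0.0793 [-0.4 -0.6  5.8] 30.4
```

```bash
python3 - <<'E'
from h import *
L=[.6214,-.169]
h=servo_line([*L,.0775],rate=.008,contact_N=9); print(h,current_position()[2].round(4),current_force(),round(current_clock(),2))
servo_line([*L,.17],rate=.1)
p=current_position(); move_ptp([.50,-.0893,.27],current_orientation())
from ang import ortho
c=capture("wrist"); cv2.imwrite("pics/m.png",c["image"]); W=cloud(c); im=c["image"].astype(int)
red=(im[...,2]>110)&(im[...,1]<.4*im[...,2])&(im[...,0]<.4*im[...,2])&(np.hypot(W[...,0]-.6214,W[...,1]+.169)<.03)
print("wrist red",np.median(W[red],0),red.sum())
ortho(c,"pics/m2.png")
c=capture("side"); W=cloud(c); im=c["image"].astype(int)
red=(im[...,2]>110)&(im[...,1]<.4*im[...,2])&(im[...,0]<.4*im[...,2])&(np.hypot(W[...,0]-.6214,W[...,1]+.169)<.03)
print("side red",np.median(W[red],0),red.sum(),current_clock())
cv2.imwrite("pics/m3.png",cv2.resize(c["image"][140:240,180:300],None,fx=6,fy=6,interpolation=cv2.INTER_CUBIC))
E
```

```text
True 0.0794 [-0.85246168  0.77970131  6.02480774] 30.61
wrist red [ 0.6212031  -0.16694039  0.07875341] 208
side red [ 0.62190534 -0.16662139  0.0765531 ] 22 32.5083
```

View pics/m.png

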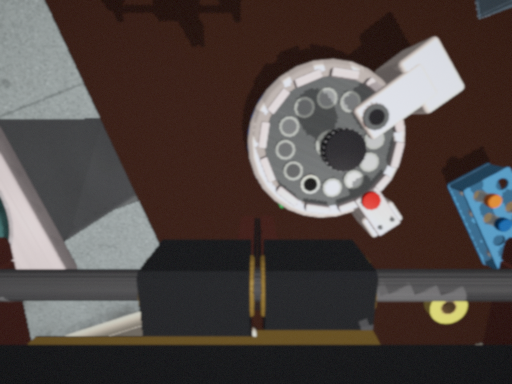

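View pics/m3.png

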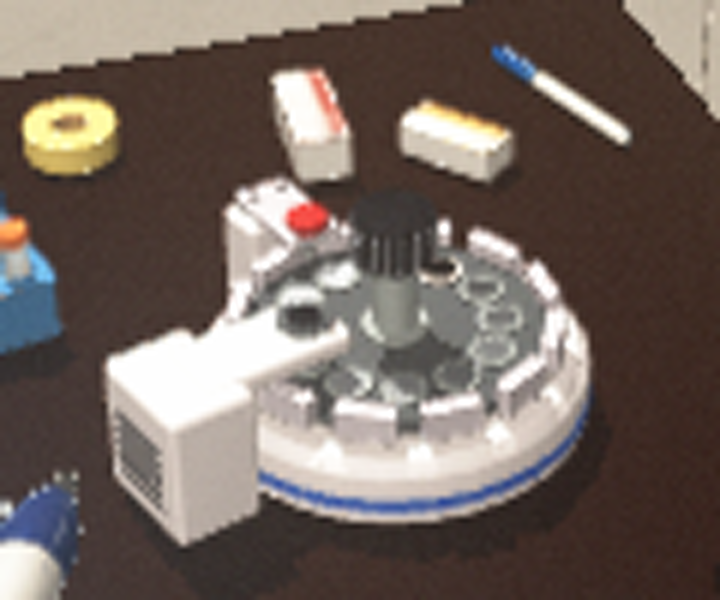

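```bash
python3 -c "
from h import *
print(current_clock(),close_job())"
```

```text
the job is handed in; nothing more can be done
32.5083 None
```

I turned the turret four clicks clockwise, from station 1 to station 5, let go of the knob, then pressed the red lock plunger home. I handed the job in at 32.5 s of the allowed 54 s. `close_job()` gives no verdict, so the checks below are my own.

- **Clicks:** each of the four clicks showed as a drop in twist torque. Camera views with the turret at stations 3, 4 and 5 agreed with the count.
- **Turret:** after release, the white-ringed open window sat five positions clockwise of the gate. It was still there after the lock was pressed.
- **Lock:** the button's height went from 90.8 mm to 78.8 mm in the wrist camera's depth reading, which is the full 12 mm. The side camera read 76.6 mm from only a few pixels. The press ended on a firm stop, with the press limited to about a 9–11 N change in force.
- **Grip:** grip force cannot be read directly. I first tested how hard one finger pushes for a given closing, then held the knob at a light 43.3 mm setting. It did not slip noticeably.
- **Bystanders:** the arm stayed well clear of them. The tape roll and the two cartons show no sign of having moved. I did not check the beaker or the two vials in the last pictures, nor measure any bystander's position.

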